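Take the mixer coupling from the back of the tilt bin

TASK

In the pharmacy's compounding corner, pull the grey tilt bin forward by its handle bar, right to its stop, so that the parts at its back come out from under the glass shelf. Pick out the mixer coupling (the one with the round head), leave the plain square block in the bin, and set the coupling down in the middle of the steel tray without dropping it.

Things in the scene. Friction and masses are not known exactly. Their poses are not given: they have to be found in the camera images.
- bin_handle (a point): Middle of the tilt bin's steel handle bar, 10 mm thick, 110 mm long; turns with the bin. Bin shut: x level, into the bin; y along bar; z up. Bar stands 32 mm above the 90 mm front wall. Hinge line, parallel to the bar: 122 mm below (-z) and 15 mm behind (+x) it. Pulled to -x, the bar swings forward and down about the hinge (turn about -y) to a stop at 0.70 rad; 4-9 N; it stays where left.
- fitting_mid (a point): Mixer coupling, steel: square shank 22 x 22 x 36 mm, on it a round head 28 mm across, 22 mm high; 58 mm tall. Point at its centre, 29 mm above its foot; z runs up to the head, whose middle is 18 mm further along z. Stands in the bin's back, left or right. Bin tilted: it leans with the bin; grip the head along the handle's y direction; it lifts straight up or out along its own axis.
- block_mid (a point): Plain square steel block 22 x 22 x 40 mm, no head, in the bin's back about 120 mm beside the coupling; point at its centre. Bin: 120 deep, 250 wide, 4 mm walls, back wall 19 high. Both parts stand behind a partition 34 high, 66-70 mm behind the hinge line, and lean on it when tilted. A fixed glass shelf, 130-136 mm above the table, from 68 mm behind the hinge line backwards, covers them.
- tray_in (a point): Centre of the inner floor of the fixed square steel tray, 180 x 180 mm outside, 22 mm high, walls and floor 4 mm; the point is 4 mm above the table, x and y along its sides, z up.

How it is judged:
By the outcome, as a careful person would: the job done as asked, in the order asked, and still so for the second after the job is handed in, with the robot touching nothing.
It also fails if it takes over 58 s, if anything falls off the work surface, if the arm or the gripper's body presses on something with over 40 N, if the wrist force passes 120 N, or if a joint passes its speed limit or range.

ROBOT

A 6-joint arm with a two-finger parallel gripper is mounted at the origin on the work surface. World frame = base frame: x ahead of the robot, y to its left, z up, the work surface at z = 0. Lengths are in m, angles in degrees, forces in N, time in s.
With the tool pointing down it reaches from about 0.275 to 0.85 m from the base axis. Payload 5.2 kg.
Tool frame: the origin (TCP) lies between the finger pads; the fingertips stand 25 mm ahead of it and the grasp point (between the pads) lies 6 mm ahead of it; z points along the fingers, y is the line along which they close (so a half turn about z gives the same grasp; the last joint's range is limited). The gripper opens to 85 mm and grips with 20 to 120 N. Pads are 22 mm wide; open, the fingers measure 114 mm over their backs; the gripper's body (76 mm by 85 mm) begins 54 mm behind the grasp point. The pads swing forward as they close: fully open they stand 13 mm farther back than shut.
Start: joints at [-80.89, 14.817, 87.949, -0, 77.235, -11.62], TCP at [0.195, -0.514, 0.256] pointing down, gripper open.
Joint ranges: [-179.93, 179.93], [-52.35, 119.4], [10.71, 147.94], [-69.91, 249.91], [12.55, 155.21], [-178.61, 178.61]. Speed limits (degrees/s): [147.25, 147.25, 180, 180, 180, 180].

INTERFACE

Orientations are given as a 3x3 rotation matrix whose columns are the frame's x, y, z axes.
In Python, from bench import sense, capture, calibration, job_done gives the robot as it stands. The module is installed in compiled form; this text tells all that it offers.
- The arm moves only by the tool move_arm, never from a script. Its argument "commands" is a list that holds one entry, the list of rows, each a list of 4 numbers: the shift along the tool's x, y, z in mm, then the turn about the tool's z in degrees. In form: [[[dx, dy, dz, twist], ...]]. A call has 1 to 12 rows; each row shifts and turns the commanded pose from where the row before left it, along the tool's axes as they then stand; what a row does not reach is not made up. A row lasts 1/12 s, in which the tool goes at most 41.7 mm and 7.16 degrees, less where a joint would pass 70% of its speed; a pose out of reach is approached as far as the arm can. A call with a gripper value outside its range is refused whole. "grip" is the opening, from 0 (shut) to 1 (fully open), set as the call begins (left out, the last holds). The fingers move at their own pace and stop on an object; the grip force is fixed at half the most. Time passes only in rows, so rows that do not move let the fingers close. It gives the time, the measured TCP pose, the force, the opening and the grip force at its end, in the units of the state.
- sense(): the state, without advancing time (a new reading comes with each control period).
- capture(name): name is "side" or "top" or "wrist"; returns the picture (420x560x3 uint8, red, green, blue); there is no depth.
- calibration(name): a dict with "camera_matrix" (3x3 intrinsics, pixels), "R" (3x3) and "t" (3): a world point X has camera coordinates R X + t. Camera axes: x right, y down, z forward; pixel columns grow to the right and rows downward; lengths in m; the calibration is good to about 2 mm. The wrist camera is an equidistant fisheye: a pixel r from the principal point sees the ray r / f radians off the axis. A picture is of the moment at which its call begins: read the wrist's pose just before it. calibration takes no time and is no camera call; for the wrist camera it gives the pose at the moment of the call.
- job_done(): hands the job in; it is judged then, once.
The state is a dict: "t": time; "joint_positions": joint angles; "joint_velocities": joint speeds; "joint_efforts": joint torques, N m; "eef_pos": TCP position; "tcp_rot": TCP orientation; "contact_force": force on the tool from outside, world axes, zero at the start; "wrist_torque": the same for the moment, N m; "finger_gap": finger opening in m; "grip_force": force on a finger pad.
Only numpy, scipy, OpenCV 4.12 (cv2) and the standard library are available. Lean on these libraries where they do the work, as an engineer would, in place of code of your own. Each camera call takes 0.05 s, during which the arm holds its last target. There are 200 camera calls.

## Working session

There is one attempt and no reset: what is moved stays moved. The work goes in short steps, Python scripts to look and compute and a tool call to move; the robot and the scene stay as the last step left them, time stands still between calls to the robot, and variables do not carry over. Pictures are saved under pics/ and viewed, at most 10 in all, crops included, and the job is handed in when it is done.

Besides the shell and the picture viewer there is one more tool, called after ">>>" in YAML: its name, and indented under it one key for each argument. move_arm: Moves the arm, as the interface text tells. Its arguments: {"type":"object","properties":{"commands":{"type":"array","items":{"type":"array","items":{"type":"array","items":{"type":"number"}}}},"grip":{"type":"number"}},"required":["commands"]}

```bash
mkdir -p pics; python3 - <<'E'
from bench import *
import cv2,numpy as np
s=sense();print(s['t'],s['eef_pos'],np.round(s['tcp_rot'],3).tolist(),s['contact_force'])
for n in("side","top"):
    cv2.imwrite(f"pics/{n}0.png",cv2.cvtColor(capture(n),cv2.COLOR_RGB2BGR))
    c=calibration(n);print(n,{k:np.round(v,4).tolist() for k,v in c.items()})
E
```

```text
0.0 [ 0.19462614 -0.51388883  0.25546491] [[0.935, 0.354, -0.0], [0.354, -0.935, 0.002], [0.0, -0.002, -1.0]] [-0.40438491  0.20126469  0.58454765]
side {'camera_matrix': [[444.3666, 0.0, 281.34], [0.0, 444.3666, 212.963], [0.0, 0.0, 1.0]], 'R': [[-0.8583, -0.513, -0.0126], [-0.2942, 0.5119, -0.8071], [0.4205, -0.689, -0.5903]], 't': [0.4494, 0.3053, 0.5802]}
top {'camera_matrix': [[412.2151, 0.0, 280.8622], [0.0, 412.2151, 215.4738], [0.0, 0.0, 1.0]], 'R': [[0.016, -0.9999, 0.0005], [-0.9911, -0.0159, -0.132], [0.132, 0.0016, -0.9912]], 't': [-0.0635, 0.5932, 0.9429]}
```

View pics/side0.png

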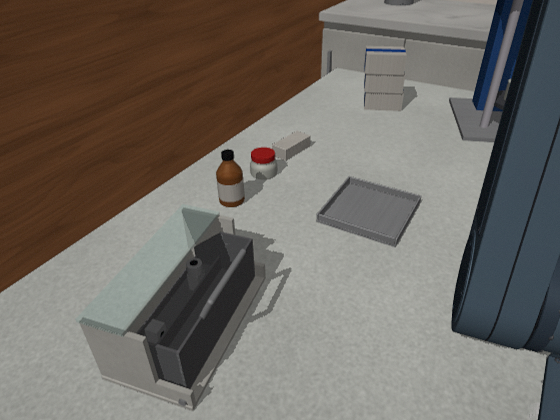

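View pics/top0.png

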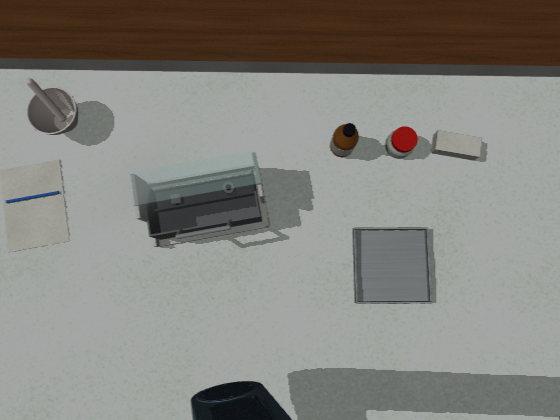

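The side view shows the bin in the lower left: coupling at about (195,268), block at about (155,332), handle bar from (207,310) to (240,255). The top view shows the tray around (394,265), the coupling at about (228,187) and the block at about (177,200). I'll enlarge the bin in both views.

```bash
python3 - <<'E'
import cv2,numpy as np
t=cv2.imread("pics/top0.png")[145:255,125:275];s=cv2.imread("pics/side0.png")[200:410,75:275]
a=cv2.resize(t,None,fx=5,fy=5,interpolation=cv2.INTER_CUBIC)
for i in range(0,150,10): cv2.putText(a,str(125+i),(i*5,8),0,.3,(0,0,255));cv2.line(a,(i*5,8),(i*5,14),(0,0,255))
for i in range(0,110,10): cv2.putText(a,str(145+i),(0,i*5+4),0,.3,(0,0,255))
cv2.imwrite("pics/topc.png",a)
a=cv2.resize(s[:,:],None,fx=2.8,fy=2.8,interpolation=cv2.INTER_CUBIC)
for i in range(0,200,20): cv2.putText(a,str(75+i),(int(i*2.8),8),0,.3,(0,0,255));cv2.line(a,(int(i*2.8),8),(int(i*2.8),14),(0,0,255))
for i in range(0,210,20): cv2.putText(a,str(200+i),(0,int(i*2.8)+4),0,.3,(0,0,255))
cv2.imwrite("pics/sidec.png",a)
E
```

```text
(no output)
```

View pics/topc.png

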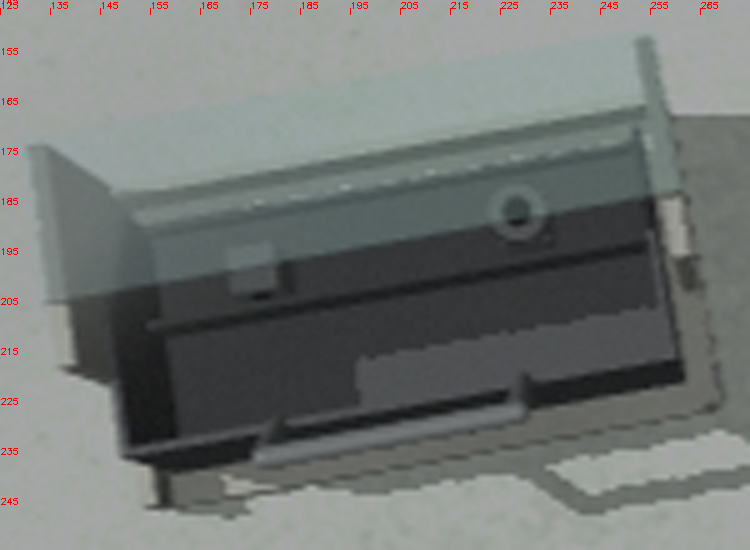

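View pics/sidec.png

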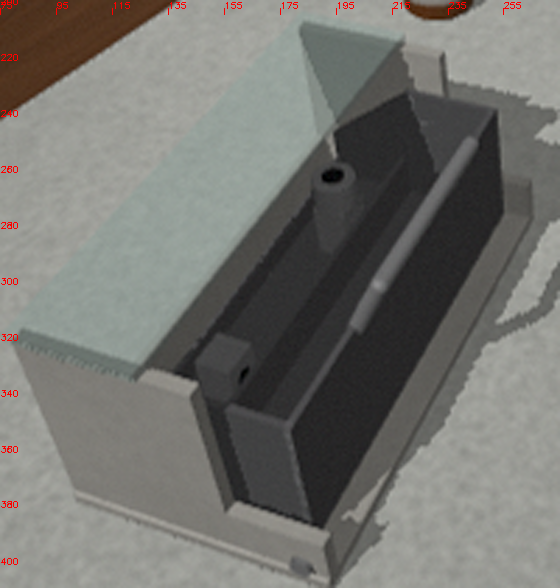

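The top crop shows the bar from (177,237) to (230,226), the coupling head's hole at (228,186.5) and the block top at about (175.5,197). In the side crop the bar runs from (244,251) to about (203,316), the coupling head top is at (194,262) and the block top at about (155,325). Next I'll triangulate these.

```bash
cat > h.py <<'E'
from bench import *
import cv2,numpy as np
def ray(n,uv):
    c=calibration(n);K,R,t=[np.array(c[k]) for k in("camera_matrix","R","t")]
    d=R.T@np.linalg.solve(K,[*uv,1]);return -R.T@t,d/np.linalg.norm(d)
def plane(n,uv,z):
    o,d=ray(n,uv);return o+d*(z-o[2])/d[2]
def tri(a,b):
    o1,d1=ray("top",a);o2,d2=ray("side",b)
    s=np.linalg.lstsq(np.c_[d1,-d2],o2-o1,rcond=None)[0]
    p,q=o1+s[0]*d1,o2+s[1]*d2;return (p+q)/2,np.linalg.norm(p-q)
def proj(n,P):
    c=calibration(n);K,R,t=[np.array(c[k]) for k in("camera_matrix","R","t")]
    p=K@(R@np.array(P)+t);return p[:2]/p[2]
E
python3 - <<'E'
from h import *
np.set_printoptions(precision=4,suppress=True)
for n,a,b in[("barR",(230,226.5),(243,251)),("barL?",(177,237),(208,302)),("barL2",(177,237),(202,315)),("head",(228,186.5),(194,262)),("block",(175.5,197),(155,324))]:
    print(n,*tri(a,b))
for z in(.122,.130): 
  a,b=plane("top",(177,237),z),plane("top",(230,226.5),z);print(z,a,b,np.linalg.norm(a-b),np.degrees(np.arctan2(*(a-b)[:2])))
a,b=plane("top",(135,205),.136),plane("top",(255,184.5),.136);print("shelf",a,b,np.degrees(np.arctan2(*(a-b)[:2])))
a,b=plane("side",(124,334),.136),plane("side",(217,214),.136);print("shelfS",a,b,np.degrees(np.arctan2(*(a-b)[:2])))
print("tray",[plane("top",p,.022)for p in((354,228),(432,228),(434,302),(355,302))])
E
```

```text
barR [0.557  0.055  0.1361] 0.002952702493265373
barL? [0.5341 0.1677 0.1388] 0.006831519907253913
barL2 [0.5382 0.175  0.1169] 0.012663029845679312
head [0.6547 0.0692 0.0794] 0.0010571287248877243
block [0.6309 0.1934 0.0618] 0.00011724327813697118
0.122 [0.5325 0.17   0.122 ] [0.5572 0.056  0.122 ] 0.11664035994409415 -12.21656512975387
0.13 [0.5319 0.168  0.13  ] [0.5564 0.055  0.13  ] 0.11559307831864313 -12.21656512975391
shelf [0.599  0.2603 0.136 ] [0.6481 0.003  0.136 ] -10.809390859450044
shelfS [0.5982 0.2646 0.136 ] [ 0.6542 -0.0025  0.136 ] -11.825021525264006
tray [array([ 0.5687, -0.2311,  0.022 ]), array([ 0.5718, -0.4195,  0.022 ]), array([ 0.3963, -0.4186,  0.022 ]), array([ 0.3933, -0.2321,  0.022 ])]
```

Measurements are consistent with each other:

| Item | Value | Check |
|---|---|---|
| Bar middle | ≈ (0.545, 0.1115, 0.136), yaw ≈ 11.5° | hinge at z ≈ 0.015 |
| Shelf edge | ≈ 81 mm behind the bar | expected 83 |
| Part feet | z ≈ 0.021 | bin floor |
| Tray centre | ≈ (0.482, -0.325) | sides about 0.18 |

First I'll twist the tool so it closes along the bin's x, then fly to above the bar.

>>> move_arm:
  commands:
    - [[0,0,0,-6.73],[0,0,0,-6.73],[0,0,0,-6.73],[0,0,0,-6.73],[0,0,0,-6.73],[0,0,0,-6.73],[0,0,0,-6.73],[0,0,0,-6.73],[0,0,0,-6.73],[0,0,0,-6.73],[0,0,0,-6.73],[0,0,0,-6.73]]
  grip: 0.45

```text
t: 1.1
eef_pos: [0.1947, -0.5141, 0.2558]
tcp_rot: [[-0.205, 0.979, -0.0], [0.979, 0.205, 0.001], [0.001, 0.0, -1.0]]
contact_force: [-0.3, -0.3, -0.5]
finger_gap: 0.0387
grip_force: 0.0
```

>>> move_arm:
  commands:
    - [[27,23.4,0,0],[27,23.4,0,0],[27,23.4,0,0],[27,23.4,0,0],[27,23.4,0,0],[27,23.4,0,0],[27,23.4,0,0],[27,23.4,0,0],[27,23.4,0,0],[27,23.4,0,0],[27,23.4,0,0],[27,23.4,0,0]]

```text
t: 2.1
eef_pos: [0.4056, -0.1391, 0.2562]
tcp_rot: [[-0.199, 0.98, -0.0], [0.98, 0.199, 0.0], [0.0, -0.0, -1.0]]
contact_force: [-0.0, -0.0, -0.0]
finger_gap: 0.0386
grip_force: 0.0
```

>>> move_arm:
  commands:
    - [[27,23.4,0,0],[27,23.4,0,0],[27,23.4,0,0],[27,23.4,0,0],[27,23.4,0,0],[27,23.4,0,0],[27,23.4,0,0],[27,23.4,0,0],[0,0,0,0],[0,0,0,0]]

```text
t: 2.93
eef_pos: [0.5458, 0.1096, 0.2553]
tcp_rot: [[-0.203, 0.979, -0.002], [0.979, 0.203, -0.0], [0.0, -0.002, -1.0]]
contact_force: [-1.1, -0.2, 0.2]
finger_gap: 0.0382
grip_force: 0.0
```

>>> move_arm:
  commands:
    - [[0,0,15,0],[0,0,20,0],[0,0,20,0],[0,0,20,0],[0,0,15,0],[0,0,8,0],[0,0,6,0],[0,0,6,0],[0,0,0,0]]

```text
t: 3.68
eef_pos: [0.5454, 0.1075, 0.1458]
tcp_rot: [[-0.199, 0.98, -0.001], [0.98, 0.199, -0.0], [0.0, -0.001, -1.0]]
contact_force: [-0.5, 0.0, 0.2]
finger_gap: 0.038
grip_force: 0.0
```

```bash
python3 - <<'E'
from h import *
a=capture("wrist");b=capture("side")[190:400,110:320]
a=cv2.resize(a,(480,360));b=cv2.resize(b,(310,310))
im=np.zeros((360,790,3),np.uint8);im[:,:480]=a;im[:310,480:]=b
cv2.imwrite("pics/w1.png",im[:,:,::-1]);s=sense();print(s['t'],s['eef_pos'],s['contact_force'])
E
```

```text
3.7833 [0.54609338 0.10779059 0.14688137] [0.73115985 0.86400756 0.36646904]
```

View pics/w1.png

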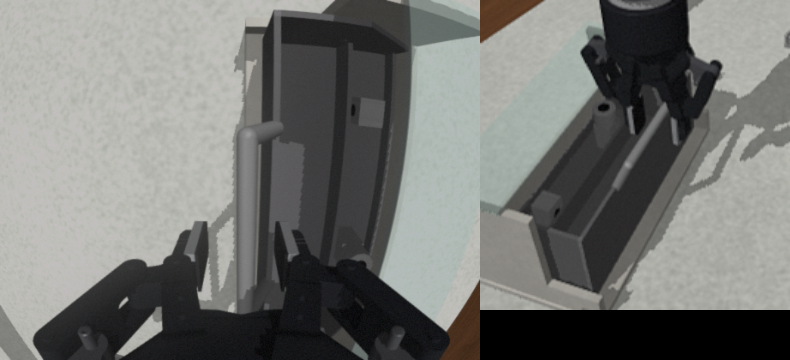

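The bar lies between the open fingers: in the wrist view it runs about (248,130) to (248,310) with pads on both sides. I'll narrow the fingers to a cage and pull along the arc.

>>> move_arm:
  commands:
    - [[0,0,0,0],[0,0,0,0],[0,0,0,0],[0,-4,0,0],[0,-5.5,1,0],[0,-5.5,1,0],[0,-5.5,1.3,0],[0,-5.5,1.8,0],[0,-5.5,1.9,0],[0,-5.3,1.9,0],[0,-5.1,2.6,0],[0,-5.1,2.6,0]]
  grip: 0.22

```text
t: 4.78
eef_pos: [0.5023, 0.0988, 0.134]
tcp_rot: [[-0.199, 0.98, 0.008], [0.98, 0.199, 0.0], [-0.001, 0.008, -1.0]]
contact_force: [5.7, 1.4, 4.6]
finger_gap: 0.0186
grip_force: 2.7
```

>>> move_arm:
  commands:
    - [[0,-5.1,2.6,0],[0,-4.7,3.2,0],[0,-4.7,3.3,0],[0,-4.6,3.3,0],[0,-4.2,3.9,0],[0,-4.2,3.9,0],[0,0,0,0]]

```text
t: 5.37
eef_pos: [0.4721, 0.0928, 0.1113]
tcp_rot: [[-0.199, 0.98, -0.0], [0.98, 0.199, -0.0], [-0.0, -0.0, -1.0]]
contact_force: [5.3, -1.5, -1.7]
finger_gap: 0.0189
grip_force: 2.2
```

```bash
python3 - <<'E'
from h import *
s=sense();p=s['eef_pos'];ux=np.array([.98,.199,0]);print(s['t'],p,(p-[.545,.1115,0])@ux,s['contact_force'],s['contact_force']@ux,s['finger_gap'])
E
```

```text
5.3667 [0.47210741 0.09281152 0.11127454] -0.07515374897311344 [ 5.31028324 -1.50602622 -1.74512357] 4.904378354293654 0.018891125970767066
```

>>> move_arm:
  commands:
    - [[0,-2,2,0],[0,-2,2,0],[0,0,0,0]]

```text
t: 5.62
eef_pos: [0.4697, 0.0923, 0.1081]
tcp_rot: [[-0.199, 0.98, 0.003], [0.98, 0.199, 0.0], [-0.0, 0.003, -1.0]]
contact_force: [7.0, 1.2, 0.9]
finger_gap: 0.0186
grip_force: 3.5
```

>>> move_arm:
  commands:
    - [[0,-2,1,0],[0,0,0,0],[0,0,0,0]]

```text
t: 5.87
eef_pos: [0.4696, 0.0922, 0.108]
tcp_rot: [[-0.199, 0.98, 0.006], [0.98, 0.199, 0.001], [-0.001, 0.006, -1.0]]
contact_force: [9.9, 2.6, 4.5]
finger_gap: 0.0189
grip_force: 5.0
```

>>> move_arm:
  commands:
    - [[0,-2,1,0],[0,0,0,0],[0,0,0,0]]

```text
t: 6.12
eef_pos: [0.4695, 0.0922, 0.1079]
tcp_rot: [[-0.198, 0.98, 0.011], [0.98, 0.198, 0.001], [-0.001, 0.011, -1.0]]
contact_force: [11.9, 4.8, 6.3]
finger_gap: 0.019
grip_force: 6.6
```

>>> move_arm:
  commands:
    - [[0,-4,2,0],[0,-4,2,0],[0,0,0,0],[0,0,0,0],[0,0,0,0]]

```text
t: 6.53
eef_pos: [0.4691, 0.0918, 0.1075]
tcp_rot: [[-0.197, 0.98, 0.027], [0.98, 0.197, 0.004], [-0.002, 0.028, -1.0]]
contact_force: [24.5, 13.2, 14.2]
finger_gap: 0.0185
grip_force: 13.4
```

```bash
python3 - <<'E'
from h import *
s=sense();p=s['eef_pos'];ux=np.array([.98,.199,0]);print(s['t'],p,(p-[.545,.1115,0])@ux,s['contact_force'],s['contact_force']@ux,s['finger_gap'])
E
```

```text
6.5333 [0.46909174 0.09181812 0.10745849] -0.07830679434838807 [24.453607  13.2214367 14.2235999] 26.595600760918444 0.01854334249128265
```

The pull force is 26 N with no further travel, so the bin is at its stop. I'll relax the pull, open and rise.

>>> move_arm:
  commands:
    - [[0,6,-2,0],[0,6,-2,0],[0,3,-2,0],[0,0,0,0],[0,0,0,0]]

```text
t: 6.95
eef_pos: [0.4699, 0.093, 0.1069]
tcp_rot: [[-0.199, 0.98, -0.004], [0.98, 0.199, 0.0], [0.001, -0.004, -1.0]]
contact_force: [0.0, 0.3, -0.4]
finger_gap: 0.0187
grip_force: 0.1
```

>>> move_arm:
  commands:
    - [[0,0,0,0],[0,0,0,0],[0,0,0,0],[0,0,-10,0],[0,0,-20,0],[0,0,-30,0],[0,0,-30,0],[0,0,-30,0],[0,0,-20,0],[0,0,0,0]]
  grip: 0.4

```text
t: 7.78
eef_pos: [0.474, 0.0929, 0.2536]
tcp_rot: [[-0.199, 0.98, 0.009], [0.98, 0.199, -0.0], [-0.002, 0.009, -1.0]]
contact_force: [0.7, 1.2, 1.0]
finger_gap: 0.0342
grip_force: 0.0
```

```bash
python3 - <<'E'
from h import *
a=capture("side");b=capture("top")
cv2.imwrite("pics/s2.png",a[:,:,::-1]);cv2.imwrite("pics/t2.png",b[:,:,::-1])
a=cv2.resize(a[200:400,90:290],(500,500),interpolation=2);b=cv2.resize(b[150:270,130:280],(300,240),interpolation=2)
for i in range(0,200,20): cv2.putText(a,str(90+i),(int(i*2.5),8),0,.3,(255,0,0));cv2.putText(a,str(200+i),(0,int(i*2.5)+4),0,.3,(255,0,0))
im=np.zeros((500,800,3),np.uint8);im[:,:500]=a;im[:240,500:]=b
cv2.imwrite("pics/v2.png",im[:,:,::-1]);s=sense();print(s['t'],s['eef_pos'],s['contact_force'])
E
```

```text
7.8833 [0.47198587 0.09295307 0.24925122] [-0.19284588 -0.03520612 -1.12661417]
```

View pics/v2.png

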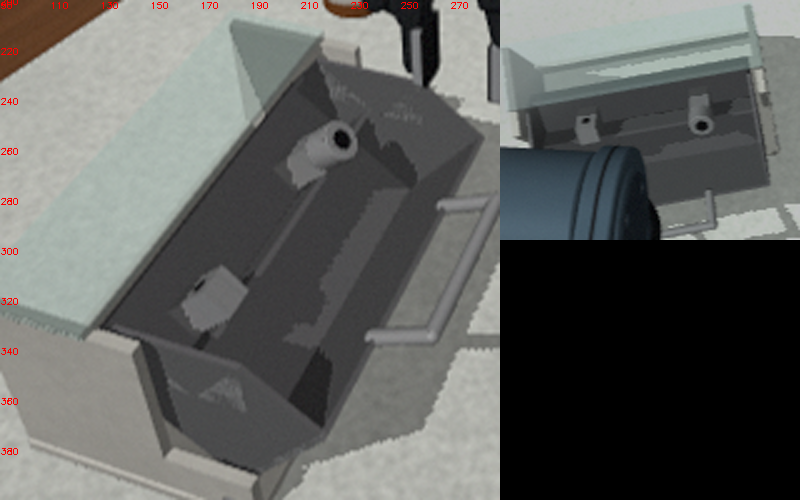

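The bin is tilted. The coupling's head face is at about side (226.5,256) and top (231.5,212.5), clear of the shelf; the block stands at its left.

```bash
python3 - <<'E'
from h import *
np.set_printoptions(precision=4,suppress=True)
ux=np.array([.98,.199,0]);uy=np.array([-.199,.98,0]);Z=np.array([0,0,1.])
T,e=tri((231.5,212.5),(226.5,256.0));ax=-.644*ux+.765*Z
m=T-ax*.011;print("top",T,e,"mid",m)
h=m@ux-.5712;print("mid behind hinge",h,"pred .028-.030; z",m[2],"pred .110")
foot=np.array([.6547,.0692,0]);pm=foot+ux*(.030-(foot@ux-.5712));print("pred mid",pm)
for q in(m,np.array([*pm[:2],.110])):print(proj("top",q+ax*.011),proj("side",q+ax*.011))
s=sense();d=m-s['eef_pos'];print("tool x,y:",d@uy*1e3,d@ux*1e3,s['eef_pos'])
E
```

```text
top [0.5908 0.0559 0.1112] 0.003243048673013221 mid [0.5978 0.0573 0.1028]
mid behind hinge 0.026027495685252977 pred .028-.030; z 0.10280946911008565 pred .110
pred mid [0.6016 0.0584 0.    ]
[231.1252 211.8671] [227.4939 256.1157]
[230.2884 209.6692] [224.8112 252.3956]
tool x,y: -59.9552984262031 116.18368279223878 [0.472  0.093  0.2493]
```

>>> move_arm:
  commands:
    - [[0,0,0,7],[0,0,0,7],[0,0,0,7],[0,0,0,7],[0,0,0,7],[0,0,0,7],[0,0,0,7],[0,0,0,7],[0,0,0,7],[0,0,0,7],[0,0,0,7],[0,0,0,7]]
  grip: 0.65

```text
t: 8.88
eef_pos: [0.4707, 0.093, 0.2464]
tcp_rot: [[0.956, 0.295, -0.004], [0.295, -0.956, 0.0], [-0.003, -0.001, -1.0]]
contact_force: [0.2, 0.3, 0.1]
finger_gap: 0.0553
grip_force: 0.0
```

>>> move_arm:
  commands:
    - [[0,0,0,6],[19.2,10,0,0],[19.2,10,0,0],[19.2,10,0,0],[19.2,10,0,0],[19.2,10,0,0],[19.2,10,0,0],[0,0,0,0],[0,0,0,0]]

```text
t: 9.63
eef_pos: [0.5962, 0.0568, 0.2458]
tcp_rot: [[0.98, 0.198, -0.004], [0.198, -0.98, 0.0], [-0.004, -0.001, -1.0]]
contact_force: [-0.8, 0.2, -0.4]
finger_gap: 0.0557
grip_force: 0.0
```

```bash
python3 - <<'E'
from h import *
s=sense();print(s['joint_positions'],s['eef_pos'],np.round(s['tcp_rot'],3).tolist());m=np.array([.5975,.0573,.1]);print(1e3*s['tcp_rot'].T@(m-s['eef_pos']))
E
```

```text
[-5.22377684e+00  2.03649892e+01  8.16761161e+01  1.70321743e-04
  7.81960815e+01  7.33301498e+01] [0.59622234 0.0567531  0.24577612] [[0.98, 0.198, -0.004], [0.198, -0.98, 0.0], [-0.004, -0.001, -1.0]]
[ 1.93874790e+00 -1.08966771e-01  1.45769809e+02]
```

>>> move_arm:
  commands:
    - [[0,0,15,0],[0,0,22,0],[0,0,22,0],[0,0,22,0],[0,0,15,0],[0,0,8,0],[0,0,8,0],[0,0,6,0],[0,0,6,0],[0,0,3,0],[0,0,2,0],[0,0,0,0]]

```text
t: 10.63
eef_pos: [0.5967, 0.0571, 0.119]
tcp_rot: [[0.98, 0.199, 0.0], [0.199, -0.98, -0.0], [0.0, 0.0, -1.0]]
contact_force: [-0.6, 0.2, 0.2]
finger_gap: 0.0553
grip_force: 0.0
```

```bash
python3 - <<'E'
from h import *
a=capture("wrist");b=capture("side")[210:330,160:280]
a=cv2.resize(a,(480,360));b=cv2.resize(b,(310,310),interpolation=2)
im=np.zeros((360,790,3),np.uint8);im[:,:480]=a;im[:310,480:]=b
cv2.imwrite("pics/w3.png",im[:,:,::-1]);s=sense();print(s['t'],s['eef_pos'],s['contact_force'])
E
```

```text
10.7333 [0.59693267 0.05709683 0.11946279] [-0.15816622 -0.11949294 -0.31623907]
```

View pics/w3.png

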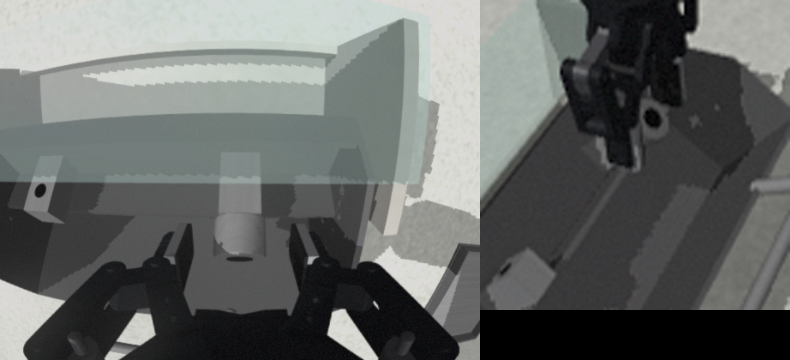

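The wrist view shows the head (240,235) centred between the pads (187 and 297). I'll check fore-aft and height by adding the wrist ray (head face at about (239,258) in this picture).

```bash
python3 - <<'E'
from h import *
np.set_printoptions(precision=4,suppress=True)
c=calibration("wrist");K,R,t=[np.array(c[k]) for k in("camera_matrix","R","t")]
def wray(u,v):
    q=np.array([(u-K[0,2])/K[0,0],(v-K[1,2])/K[1,1]]);th=np.linalg.norm(q)
    d=np.r_[np.sin(th)*q/th,np.cos(th)];return -R.T@t,R.T@d
def wproj(P):
    p=R@P+t;th=np.arctan2(np.hypot(*p[:2]),p[2]);q=th*p[:2]/np.hypot(*p[:2]);return (K[:2,:2]@q+K[:2,2])*480/560
def ls(rs):
    A=sum(np.eye(3)-np.outer(d,d) for o,d in rs);b=sum((np.eye(3)-np.outer(d,d))@o for o,d in rs);return np.linalg.solve(A,b)
w=wray(239*560/480,258*560/480);s=ray("side",(226.7,255.8));tp=ray("top",(231.5,212.5))
ux=np.array([.98,.199,0]);ax=-.644*ux+np.array([0,0,.765])
for n,r in(("ws",[w,s]),("wt",[w,tp]),("all",[w,s,tp])):
    T=ls(r);print(n,T,"mid",T-.011*ax,(T-.011*ax)@ux)
p=sense()['eef_pos'];g=p-[0,0,.006];print("grasp",g,g@ux,"proj grasp wrist",wproj(g),"side",proj("side",g))
m=np.array([.5985,.058,.105]);print("model face in wrist",wproj(m+.011*ax), "head back top",wproj(m-.011*ax+.014*np.array([.765*.98,.765*.199,.644])))
E
```

```text
ws [0.5923 0.0568 0.1115] mid [0.5993 0.0582 0.103 ] 0.5988840908929969
wt [0.5899 0.0562 0.1067] mid [0.5968 0.0576 0.0983] 0.5963492482159748
all [0.5912 0.0561 0.1105] mid [0.5982 0.0575 0.1021] 0.5976637180110423
grasp [0.5969 0.0571 0.1135] 0.5963562884361862 proj grasp wrist [241.0355 253.7236] side [223.926  254.2565]
model face in wrist [239.9584 262.0611] head back top [239.9103 213.7934]
```

>>> move_arm:
  commands:
    - [[-1,0,3,0],[0,0,3,0],[0,0,0,0],[0,0,0,0]]

```text
t: 11.07
eef_pos: [0.5955, 0.0569, 0.1128]
tcp_rot: [[0.98, 0.199, -0.0], [0.199, -0.98, 0.0], [-0.0, -0.0, -1.0]]
contact_force: [-0.5, 0.2, 0.3]
finger_gap: 0.0558
grip_force: 0.0
```

>>> move_arm:
  commands:
    - [[0,0,0,0],[0,0,0,0],[0,0,0,0],[0,0,0,0],[0,0,0,0],[0,0,0,0],[0,0,0,0],[0,0,0,0]]
  grip: 0

```text
t: 11.73
eef_pos: [0.5958, 0.0569, 0.1132]
tcp_rot: [[0.98, 0.199, 0.0], [0.199, -0.98, -0.0], [0.0, 0.0, -1.0]]
contact_force: [-0.9, -0.5, 2.6]
finger_gap: 0.0258
grip_force: 58.8
```

>>> move_arm:
  commands:
    - [[-2.6,0,-3.1,0],[-2.6,0,-3.1,0],[-2.6,0,-3.1,0],[-2.6,0,-3.1,0],[-2.6,0,-3.1,0],[-2.6,0,-3.1,0],[-2.6,0,-3.1,0],[-2.6,0,-3.1,0],[-2.6,0,-3.1,0],[-2.6,0,-3.1,0],[-2.6,0,-3.1,0],[0,0,0,0]]

```text
t: 12.73
eef_pos: [0.5674, 0.0512, 0.1479]
tcp_rot: [[0.98, 0.199, 0.001], [0.199, -0.98, -0.0], [0.001, 0.0, -1.0]]
contact_force: [0.4, 0.3, -1.8]
finger_gap: 0.0262
grip_force: 59.0
```

>>> move_arm:
  commands:
    - [[-5,0,-10,0],[-5,0,-15,0],[-5,0,-20,0],[-5,0,-20,0],[-5,0,-20,0],[-5,0,-15,0],[0,0,0,0]]

```text
t: 13.32
eef_pos: [0.5391, 0.045, 0.2512]
tcp_rot: [[0.98, 0.199, 0.006], [0.199, -0.98, -0.001], [0.006, 0.002, -1.0]]
contact_force: [0.4, -0.1, -1.6]
finger_gap: 0.0258
grip_force: 59.1
```

```bash
python3 - <<'E'
from h import *
a=capture("wrist");b=capture("side");cv2.imwrite("pics/s4.png",b[:,:,::-1])
b=b[160:360,180:380]
a=cv2.resize(a,(480,360));b=cv2.resize(b,(310,310),interpolation=2)
im=np.zeros((360,790,3),np.uint8);im[:,:480]=a;im[:310,480:]=b
cv2.imwrite("pics/w4.png",im[:,:,::-1]);s=sense();print(s['t'],s['eef_pos'],s['contact_force'],s['finger_gap'],s['joint_positions'])
E
```

```text
13.4167 [0.53829145 0.04519733 0.24766553] [-0.29450907  0.18404334 -1.42935577] 0.026217983926636698 [-7.03851561e+00  1.40978632e+01  9.01456545e+01  3.07036341e-03
  7.56637937e+01  7.14782565e+01]
```

View pics/w4.png

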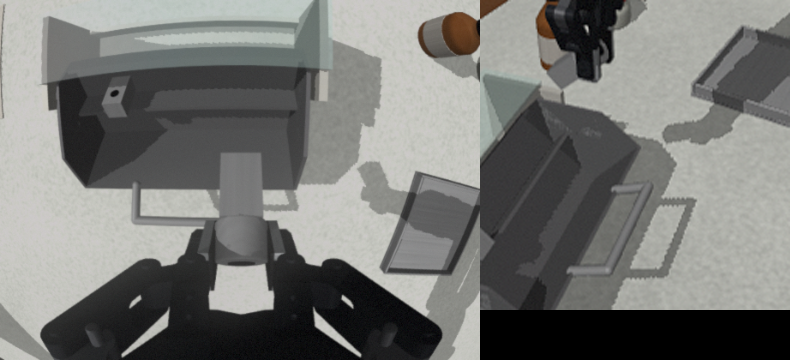

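The coupling is held by its head, leaning, and the block stays in the bin. The tool can only point down, so the coupling keeps its lean in the grip. I'll press its foot gently against the fixed tray's near outer wall to turn it upright in the pads, then set it down in the tray.

>>> move_arm:
  commands:
    - [[0,0,0,5.5],[0,0,0,5.4],[-10,18,0,0],[-14,26,0,0],[-16,30,0,0],[-16,30,0,0],[-16,30,0,0],[-16,30,0,0],[-16,30,0,0],[-16,30,0,0],[-16,30,0,0],[-16,30,0,0]]

```text
t: 14.42
eef_pos: [0.3877, -0.2411, 0.2457]
tcp_rot: [[1.0, 0.01, -0.002], [0.01, -1.0, 0.002], [-0.002, -0.002, -1.0]]
contact_force: [0.3, -0.7, -0.7]
finger_gap: 0.0263
grip_force: 59.2
```

>>> move_arm:
  commands:
    - [[-16,30,0,0],[-16,30,0,0],[-12,18,0,0],[-6,10,0,0],[0,0,0,0],[0,0,0,0],[0,0,0,0]]

```text
t: 15.0
eef_pos: [0.3404, -0.3276, 0.2464]
tcp_rot: [[1.0, 0.011, -0.0], [0.011, -1.0, 0.002], [-0.0, -0.002, -1.0]]
contact_force: [0.1, 1.1, -1.3]
finger_gap: 0.0265
grip_force: 59.2
```

```bash
python3 - <<'E'
from h import *
a=capture("wrist");b=capture("side");tp=capture("top");cv2.imwrite("pics/t5.png",tp[:,:,::-1])
b=cv2.resize(b[60:260,300:500],(310,310),interpolation=2)
a=cv2.resize(a,(480,360));
im=np.zeros((560,790,3),np.uint8);im[:360,:480]=a;im[:310,480:]=b;im[360:,:480]=cv2.resize(tp[220:320,270:510],(480,200))
cv2.imwrite("pics/w5.png",im[:,:,::-1]);s=sense();print(s['t'],s['eef_pos'],np.round(s['tcp_rot'],3).tolist(),s['contact_force'],s['finger_gap'],s['joint_positions'])
E
```

```text
15.15 [ 0.34068131 -0.32770243  0.24702513] [[1.0, 0.012, 0.0], [0.012, -1.0, 0.0], [0.0, -0.0, -1.0]] [-0.29230141  0.60726427 -1.09248263] 0.02608006872656839 [-5.74546276e+01  7.20097492e+00  9.88570839e+01  1.62012293e-02
  7.39593411e+01  3.18491126e+01]
```

View pics/w5.png

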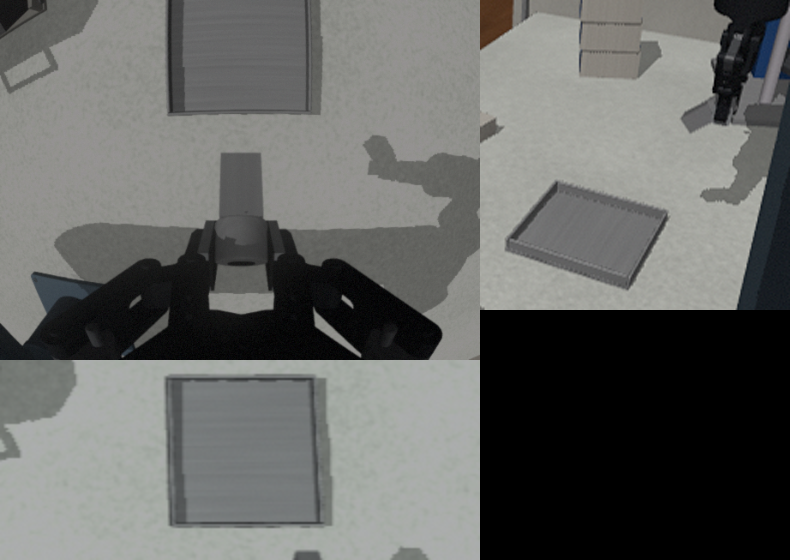

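Tray in the wrist view: near edge at row 114, columns 168 to 311, with shadow beyond that. I'll refine the tray's wall and centre from the wrist and top views.

```bash
python3 - <<'E'
from h import *
np.set_printoptions(precision=4,suppress=True)
c=calibration("wrist");K,R,t=[np.array(c[k]) for k in("camera_matrix","R","t")]
def wpl(u,v,z):
    u,v=u*560/480,v*560/480
    q=np.array([(u-K[0,2])/K[0,0],(v-K[1,2])/K[1,1]]);th=np.linalg.norm(q)
    d=R.T@np.r_[np.sin(th)*q/th,np.cos(th)];o=-R.T@t;return o+d*(z-o[2])/d[2]
for z in(0,.022):print("W",z,wpl(168,114,z)[:2],wpl(311,113,z)[:2],wpl(320,113,z)[:2])
for p in((353,227.5),(428,227.5),(431,302.5),(355,302.5)):print("T",plane("top",p,.022)[:2],plane("top",p,0)[:2])
ax=np.array([-.644,0,.765]);g=sense()['eef_pos']-[0,0,.006]
def wproj(P):
    p=R@P+t;th=np.arctan2(np.hypot(*p[:2]),p[2]);q=th*p[:2]/np.hypot(*p[:2]);return (K[:2,:2]@q+K[:2,2])*480/560
for L in(49,52,55):print(L,"back corner px (seen 242,153)",wproj(g-ax*L*1e-3+.011*np.array([.765,0,.644])))
for x in (.38,.385,.39,.395): print(x,proj("top",[x,-.325,.022]))
# dark vertical gradient profile in the top picture
im=cv2.cvtColor(cv2.imread("pics/t5.png"),cv2.COLOR_BGR2GRAY)
print("row265",list(enumerate(im[265,345:362],345)),list(enumerate(im[265,420:442],420)))
print("col390",list(enumerate(im[222:236,390],222)),list(enumerate(im[294:308,390],294)))
E
```

```text
W 0 [ 0.3956 -0.2298] [ 0.399  -0.4195] [ 0.3996 -0.432 ]
W 0.022 [ 0.3971 -0.2356] [ 0.4002 -0.4139] [ 0.4009 -0.4256]
T [ 0.5699 -0.2287] [ 0.5723 -0.2325]
T [ 0.5728 -0.4099] [ 0.5752 -0.4178]
T [ 0.395  -0.4114] [ 0.3935 -0.4193]
T [ 0.3921 -0.2321] [ 0.3905 -0.2361]
49 back corner px (seen 242,153) [242.3876 164.5546]
52 back corner px (seen 242,153) [242.4118 160.3256]
55 back corner px (seen 242,153) [242.4352 156.189 ]
0.38 [394.4811 308.3942]
0.385 [394.4378 306.2282]
0.39 [394.3945 304.065 ]
0.395 [394.3513 301.9049]
row265 [(345, np.uint8(166)), (346, np.uint8(166)), (347, np.uint8(165)), (348, np.uint8(162)), (349, np.uint8(162)), (350, np.uint8(167)), (351, np.uint8(170)), (352, np.uint8(169)), (353, np.uint8(128)), (354, np.uint8(75)), (355, np.uint8(108)), (356, np.uint8(98)), (357, np.uint8(83)), (358, np.uint8(86)), (359, np.uint8(85)), (360, np.uint8(84)), (361, np.uint8(111))] [(420, np.uint8(121)), (421, np.uint8(120)), (422, np.uint8(119)), (423, np.uint8(120)), (424, np.uint8(119)), (425, np.uint8(117)), (426, np.uint8(92)), (427, np.uint8(71)), (428, np.uint8(9
[... 211 characters left out ...]
.uint8(168)), (439, np.uint8(166)), (440, np.uint8(163)), (441, np.uint8(165))]
col390 [(222, np.uint8(172)), (223, np.uint8(170)), (224, np.uint8(170)), (225, np.uint8(167)), (226, np.uint8(166)), (227, np.uint8(138)), (228, np.uint8(124)), (229, np.uint8(45)), (230, np.uint8(87)), (231, np.uint8(121)), (232, np.uint8(120)), (233, np.uint8(119)), (234, np.uint8(122)), (235, np.uint8(122))] [(294, np.uint8(122)), (295, np.uint8(122)), (296, np.uint8(119)), (297, np.uint8(121)), (298, np.uint8(123)), (299, np.uint8(123)), (300, np.uint8(123)), (301, np.uint8(52)), (302, np.uint8(120)), (303, np.uint8(92)), (304, np.uint8(171)), (305, np.uint8(170)), (306, np.uint8(168)), (307, np.uint8(168))]
```

>>> move_arm:
  commands:
    - [[-2,-1,20,0],[-2,-1,30,0],[-2,-1,30,0],[-2,-1,30,0],[0,0,30,0],[0,0,20,0],[0,0,12,0],[0,0,7,0],[0,0,5,0],[0,0,0,0],[0,0,0,0]]

```text
t: 16.07
eef_pos: [0.3325, -0.3251, 0.0637]
tcp_rot: [[1.0, 0.011, 0.001], [0.011, -1.0, -0.001], [0.001, 0.001, -1.0]]
contact_force: [-0.1, 0.1, -0.8]
finger_gap: 0.0259
grip_force: 59.2
```

>>> move_arm:
  commands:
    - [[0,0,2,0],[0,0,0,0],[0,0,0,0]]

```text
t: 16.32
eef_pos: [0.3322, -0.3252, 0.0617]
tcp_rot: [[1.0, 0.01, 0.001], [0.01, -1.0, -0.001], [0.001, 0.001, -1.0]]
contact_force: [0.2, 0.2, -1.5]
finger_gap: 0.0263
grip_force: 59.2
```

>>> move_arm:
  commands:
    - [[0,0,2,0],[0,0,0,0],[0,0,0,0]]

```text
t: 16.57
eef_pos: [0.332, -0.3249, 0.0591]
tcp_rot: [[1.0, 0.01, -0.0], [0.01, -1.0, 0.0], [-0.0, -0.0, -1.0]]
contact_force: [-0.3, 0.6, -1.1]
finger_gap: 0.0266
grip_force: 59.2
```

>>> move_arm:
  commands:
    - [[0,0,1.5,0],[0,0,0,0],[0,0,0,0]]

```text
t: 16.82
eef_pos: [0.3319, -0.3248, 0.0575]
tcp_rot: [[1.0, 0.01, -0.0], [0.01, -1.0, 0.0], [-0.0, -0.0, -1.0]]
contact_force: [-0.6, -0.3, -0.9]
finger_gap: 0.0263
grip_force: 59.2
```

>>> move_arm:
  commands:
    - [[0,0,1.5,0],[0,0,0,0],[0,0,0,0]]

```text
t: 17.07
eef_pos: [0.332, -0.3248, 0.056]
tcp_rot: [[1.0, 0.01, -0.0], [0.01, -1.0, 0.0], [-0.0, -0.0, -1.0]]
contact_force: [1.2, -0.2, -1.9]
finger_gap: 0.0263
grip_force: 59.2
```

>>> move_arm:
  commands:
    - [[0,0,1,0],[0,0,0,0],[0,0,0,0]]

```text
t: 17.32
eef_pos: [0.332, -0.3249, 0.055]
tcp_rot: [[1.0, 0.01, -0.0], [0.01, -1.0, 0.0], [-0.0, -0.0, -1.0]]
contact_force: [-0.0, -0.4, -1.9]
finger_gap: 0.0262
grip_force: 59.2
```

>>> move_arm:
  commands:
    - [[5,0,0,0],[5,0,0,0],[5,0,0,0],[3,0,-1,0],[3,0,-1,0],[3,0,-1,0],[3,0,-1,0],[0,0,0,0]]

```text
t: 17.98
eef_pos: [0.3554, -0.324, 0.0594]
tcp_rot: [[1.0, 0.013, -0.008], [0.013, -1.0, 0.002], [-0.008, -0.002, -1.0]]
contact_force: [-20.4, -1.3, 13.1]
finger_gap: 0.0262
grip_force: 61.6
```

>>> move_arm:
  commands:
    - [[3,0,-1,0],[3,0,-1,0],[3,0,-1,0],[3,0,-1,0],[0,0,0,0]]

```text
t: 18.4
eef_pos: [0.3659, -0.3241, 0.0638]
tcp_rot: [[1.0, 0.013, -0.011], [0.013, -1.0, 0.002], [-0.011, -0.002, -1.0]]
contact_force: [-26.2, -2.1, 18.0]
finger_gap: 0.0262
grip_force: 65.6
```

```bash
python3 - <<'E'
from h import *
a=capture("wrist");b=capture("side")
b=cv2.resize(b[100:250,340:490],(310,310),interpolation=2)
a=cv2.resize(a,(480,360));
im=np.zeros((360,790,3),np.uint8);im[:360,:480]=a;im[:310,480:]=b
cv2.imwrite("pics/w6.png",im[:,:,::-1]);s=sense();print(s['t'],s['eef_pos'],s['contact_force'],s['wrist_torque'],s['finger_gap'])
E
```

```text
18.5 [ 0.36586145 -0.32401502  0.06377358] [-26.02462203  -2.24350661  19.18671979] [-0.39189985  4.37624866 -0.03795301] 0.025933979244529094
```

View pics/w6.png

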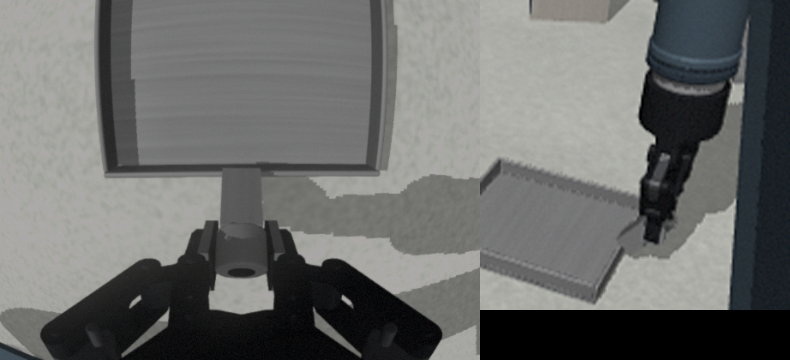

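The foot presses on the tray wall: the shank ends at (242,168), over the wall's top at row 170, and the head's hole at (241,271) is more visible, so it has turned somewhat. The contact slid toward the wall's upper edge. I'll back off and measure the lean by code.

>>> move_arm:
  commands:
    - [[-6,0,-4,0],[-6,0,-4,0],[-6,0,0,0],[-6,0,0,0],[-6,0,0,0],[0,0,0,0],[0,0,0,0]]

```text
t: 19.08
eef_pos: [0.3408, -0.3247, 0.0709]
tcp_rot: [[1.0, 0.01, -0.0], [0.01, -1.0, 0.0], [-0.0, -0.0, -1.0]]
contact_force: [-0.0, 0.0, -1.6]
finger_gap: 0.0263
grip_force: 63.7
```

```bash
cat >> h.py <<'E'
def wcal():
    c=calibration("wrist");return [np.array(c[k]) for k in("camera_matrix","R","t")]
def wproj(P,cal):
    K,R,t=cal;p=R@np.array(P)+t;r=np.hypot(*p[:2]);return K[:2,:2]@(np.arctan2(r,p[2])*p[:2]/r)+K[:2,2]
def pose_rows(th,L,g,cal):  # rows of foot back edge / foot front edge / head face centre
    a=np.array([-np.sin(th),0,np.cos(th)]);n=np.array([np.cos(th),0,np.sin(th)])
    return [wproj(g+q,cal)[1] for q in(-a*L+.011*n,-a*L-.011*n,a*(.058-L),a*(.058-L)+.014*n,a*(.036-L)+.014*n)]
E
python3 - <<'E'
from h import *
s=sense();print(s['t'],s['eef_pos'],s['contact_force']);cal=wcal();g=s['eef_pos']-[0,0,.006]
im=cv2.cvtColor(capture("wrist"),cv2.COLOR_RGB2GRAY);cv2.imwrite("pics/w7.png",im)
u=int(wproj(g,cal)[0]);print(u)
print([(i,int(v)) for i,v in enumerate(im[150:345,u-6:u+7].mean(1).round(),150)][::2])
for th in(0,10,20,30,40):
  for L in(.050,.055):print(th,L,np.round(pose_rows(np.radians(th),L,g,cal)))
E
```

```text
19.0833 [ 0.34075972 -0.32468193  0.07094255] [-0.0067579   0.00337044 -1.58528271]
281
[(150, 100), (152, 112), (154, 103), (156, 106), (158, 150), (160, 151), (162, 152), (164, 152), (166, 152), (168, 153), (170, 153), (172, 153), (174, 152), (176, 150), (178, 149), (180, 148), (182, 149), (184, 151), (186, 153), (188, 152), (190, 149), (192, 146), (194, 115), (196, 87), (198, 87), (200, 87), (202, 87), (204, 87), (206, 87), (208, 86), (210, 86), (212, 86), (214, 86), (216, 86), (218, 86), (220, 86), (222, 86), (224, 85), (226, 85), (228, 85), (230, 85), (232, 84), (234, 84), (236, 85), (238, 84), (240, 85), (242, 84), (244, 84), (246, 84), (248, 83), (250, 83), (252, 83), (254, 84), (256, 83), (258, 83), (260, 76), (262, 81), (264, 81), (266, 82), (268, 81), (270, 82), (272, 83), (274, 83), (276, 81), (278, 69), (280, 64), (282, 66), (284, 67), (286, 61), (288, 59), (290, 60), (292, 61), (294, 61), (296, 60), (298, 60), (300, 60), (302, 61), (304, 62), (306, 66), (308, 70), (310, 65), (312, 61), (314, 27), (316, 26), (318, 27), (320, 28), (322, 57), (324, 140), (326, 148), (328, 150), (330, 148), (332, 146), (334, 148), (336, 150), (338, 149), (340, 148), (342, 148), (344, 145)]
0 0.05 [232. 266. 306. 278. 255.]
0 0.055 [229. 263. 300. 272. 250.]
10 0.05 [220. 252. 308. 284. 253.]
10 0.055 [216. 248. 301. 276. 247.]
20 0.05 [209. 239. 311. 291. 252.]
20 0.055 [203. 233. 301. 281. 244.]
30 0.05 [199. 226. 312. 298. 253.]
30 0.055 [192. 219. 302. 287. 244.]
40 0.05 [190. 214. 313. 305. 255.]
40 0.055 [182. 206. 302. 293. 244.]
```

The fit gives the same lean of about 40°, with the grip about 48 mm from the foot. The part slid along its axis instead of turning. I'll try again lower so the foot's corner meets the wall face.

>>> move_arm:
  commands:
    - [[0,0,8,0],[0,0,6,0],[0,0,4,0],[0,0,1,0],[0,0,0,0],[0,0,0,0]]

```text
t: 19.63
eef_pos: [0.341, -0.3247, 0.0519]
tcp_rot: [[1.0, 0.01, -0.0], [0.01, -1.0, 0.0], [-0.0, -0.0, -1.0]]
contact_force: [-0.2, 0.7, -0.8]
finger_gap: 0.0263
grip_force: 63.7
```

>>> move_arm:
  commands:
    - [[0,0,1,0],[0,0,0,0],[0,0,0,0]]

```text
t: 19.88
eef_pos: [0.3411, -0.3249, 0.0512]
tcp_rot: [[1.0, 0.01, 0.0], [0.01, -1.0, -0.0], [0.0, 0.0, -1.0]]
contact_force: [0.3, -0.0, -1.6]
finger_gap: 0.0264
grip_force: 63.7
```

>>> move_arm:
  commands:
    - [[0,0,1,0],[0,0,0,0],[0,0,0,0]]

```text
t: 20.13
eef_pos: [0.3411, -0.3249, 0.0502]
tcp_rot: [[1.0, 0.01, 0.0], [0.01, -1.0, -0.0], [0.0, 0.0, -1.0]]
contact_force: [0.4, -0.7, -1.1]
finger_gap: 0.0261
grip_force: 63.7
```

>>> move_arm:
  commands:
    - [[4,0,0,0],[4,0,0,0],[4,0,0,0],[3,0,0,0],[0,0,0,0],[0,0,0,0]]

```text
t: 20.63
eef_pos: [0.3564, -0.3246, 0.0501]
tcp_rot: [[1.0, 0.011, 0.0], [0.011, -1.0, -0.0], [0.0, 0.0, -1.0]]
contact_force: [0.4, -0.3, -0.7]
finger_gap: 0.0263
grip_force: 63.7
```

>>> move_arm:
  commands:
    - [[3,0,0,0],[0,0,0,0],[0,0,0,0]]

```text
t: 20.88
eef_pos: [0.3581, -0.3245, 0.0502]
tcp_rot: [[1.0, 0.011, -0.002], [0.011, -1.0, 0.001], [-0.002, -0.001, -1.0]]
contact_force: [-5.2, -0.8, 2.3]
finger_gap: 0.0261
grip_force: 64.2
```

>>> move_arm:
  commands:
    - [[3,0,0,0],[0,0,0,0],[0,0,0,0]]

```text
t: 21.13
eef_pos: [0.359, -0.3244, 0.0503]
tcp_rot: [[1.0, 0.012, -0.006], [0.012, -1.0, 0.001], [-0.006, -0.001, -1.0]]
contact_force: [-15.0, -1.9, 9.1]
finger_gap: 0.0256
grip_force: 65.0
```

>>> move_arm:
  commands:
    - [[0,0,-1,0],[0,0,-1,0],[0,0,0,0],[0,0,0,0]]

```text
t: 21.47
eef_pos: [0.3593, -0.3241, 0.0513]
tcp_rot: [[1.0, 0.011, -0.005], [0.011, -1.0, 0.002], [-0.005, -0.002, -1.0]]
contact_force: [-10.2, -3.1, -2.9]
finger_gap: 0.0263
grip_force: 63.6
```

>>> move_arm:
  commands:
    - [[1,0,-1,0],[1,0,-1,0],[0,0,0,0],[0,0,0,0]]

```text
t: 21.8
eef_pos: [0.3608, -0.3237, 0.0529]
tcp_rot: [[1.0, 0.011, -0.007], [0.012, -1.0, 0.003], [-0.007, -0.003, -1.0]]
contact_force: [-11.4, -3.4, -4.9]
finger_gap: 0.0266
grip_force: 63.3
```

```bash
cat > m.py <<'E'
from h import *
s=sense();print(s['t'],s['eef_pos'],s['contact_force']);cal=wcal();g=s['eef_pos']-[0,0,.006]
im=cv2.cvtColor(capture("wrist"),cv2.COLOR_RGB2GRAY)
u=int(wproj(g,cal)[0]);p=im[:,u-6:u+7].mean(1)
d=np.diff(p);i=[k for k in range(140,345) if abs(d[k])>7];print([(k,int(p[k]),int(p[k+1])) for k in i])
from scipy.optimize import least_squares
import sys
if len(sys.argv)>2:
    rb,rh=map(float,sys.argv[1:3])
    f=lambda q:[pose_rows(q[0],q[1],g,cal)[0]-rb,pose_rows(q[0],q[1],g,cal)[2]-rh]
    r=least_squares(f,[.5,.05],x_scale=[1,.01]).x;print("lean",np.degrees(r[0]),"L",r[1])
E
python3 m.py
```

```text
21.8 [ 0.36079002 -0.32368071  0.05286617] [-11.36957132  -3.43304767  -4.88643016]
[(185, 118, 109), (186, 109, 85), (187, 85, 63), (194, 62, 76), (195, 76, 98), (196, 98, 115), (200, 118, 108), (201, 108, 93), (202, 93, 86), (273, 84, 75), (274, 75, 66), (311, 71, 51), (312, 51, 34), (322, 36, 51), (323, 51, 76), (324, 76, 111), (325, 111, 153), (326, 153, 164)]
```

Now it turns: with raising, the force is (-11,-5) N and the shank end has moved from row 194 to 201. I'll follow the arc about the foot's corner.

>>> move_arm:
  commands:
    - [[2,0,-1.8,0],[2,0,-1.8,0],[2.2,0,-1.7,0],[2.3,0,-1.7,0],[2.3,0,-1.7,0],[0,0,0,0]]

```text
t: 22.35
eef_pos: [0.372, -0.3227, 0.0615]
tcp_rot: [[1.0, 0.011, -0.006], [0.011, -1.0, 0.004], [-0.006, -0.005, -1.0]]
contact_force: [-8.4, -0.4, -3.9]
finger_gap: 0.0263
grip_force: 63.7
```

```bash
python3 m.py 212 317
```

```text
22.35 [ 0.37202522 -0.32267575  0.06152023] [-8.41860052 -0.39037044 -3.91059952]
[(201, 120, 109), (202, 109, 85), (203, 85, 63), (211, 63, 81), (212, 81, 103), (213, 103, 118), (216, 121, 113), (217, 113, 100), (218, 100, 85), (302, 69, 79), (311, 75, 56), (312, 56, 36), (328, 33, 50), (329, 50, 77), (331, 79, 89), (332, 89, 106), (333, 106, 130), (334, 130, 160), (335, 160, 167)]
lean 20.065980335457038 L 0.04659631662332561
```

>>> move_arm:
  commands:
    - [[2.5,0,-1.2,0],[2.5,0,-1,0],[2.5,0,-0.8,0],[2,0,-0.5,0],[0,0,0,0]]

```text
t: 22.82
eef_pos: [0.3815, -0.3228, 0.0651]
tcp_rot: [[1.0, 0.011, -0.006], [0.011, -1.0, 0.004], [-0.006, -0.004, -1.0]]
contact_force: [-9.0, -0.9, -2.5]
finger_gap: 0.0263
grip_force: 64.6
```

```bash
python3 m.py 229 321
```

```text
22.8167 [ 0.38152252 -0.32282076  0.06505411] [-9.02273655 -0.86468925 -2.45749153]
[(215, 122, 112), (216, 112, 89), (217, 89, 63), (226, 64, 83), (227, 83, 106), (228, 106, 118), (231, 120, 111), (232, 111, 92), (233, 92, 72), (300, 63, 74), (301, 74, 82), (311, 78, 68), (312, 68, 40), (313, 40, 29), (332, 32, 41), (333, 41, 70), (334, 70, 80), (336, 87, 111), (340, 119, 158), (341, 158, 169)]
lean 7.829416546062377 L 0.04205144638832692
```

>>> move_arm:
  commands:
    - [[2,0,0,0],[1,0,0,0],[0,0,0,0]]

```text
t: 23.12
eef_pos: [0.3837, -0.3229, 0.0654]
tcp_rot: [[1.0, 0.012, -0.008], [0.012, -1.0, 0.004], [-0.008, -0.004, -1.0]]
contact_force: [-12.1, -0.3, 2.8]
finger_gap: 0.0264
grip_force: 65.6
```

```bash
python3 m.py 236 324; python3 - <<'E'
from h import *
cal=wcal();g=sense()['eef_pos']-[0,0,.006]
for th in(-5,0,5,10):
  for L in(.044,.048):print(th,L,np.round(pose_rows(np.radians(th),L,g,cal)))
E
```

```text
23.1167 [ 0.38370935 -0.32289493  0.06541247] [-12.13927485  -0.32665186   2.77232574]
[(219, 119, 98), (220, 98, 65), (229, 61, 73), (230, 73, 94), (231, 94, 113), (235, 116, 102), (236, 102, 83), (237, 83, 69), (300, 65, 78), (311, 80, 71), (312, 71, 43), (313, 43, 31), (333, 31, 43), (334, 43, 71), (335, 71, 82), (336, 82, 90), (337, 90, 112), (341, 117, 129), (342, 129, 166)]
lean 3.4563998027412706 L 0.03885157049235417
-5 0.044 [242. 277. 312. 281. 261.]
-5 0.048 [239. 274. 307. 277. 257.]
0 0.044 [236. 271. 314. 286. 260.]
0 0.048 [233. 267. 309. 280. 256.]
5 0.044 [230. 264. 317. 290. 260.]
5 0.048 [227. 260. 310. 284. 256.]
10 0.044 [225. 258. 319. 294. 260.]
10 0.048 [221. 254. 312. 287. 255.]
```

The lean is now about 0–3°, so it is practically upright. I'll back off, rise over the wall and go to the tray's middle.

>>> move_arm:
  commands:
    - [[-6,0,0,0],[-5,0,-5,0],[0,0,-15,0],[0,0,-20,0],[0,0,-10,0],[0,0,0,0],[12,0,0,0],[20,0,0,0],[20,0,0,0],[20,0,0,0],[15,0,0,0],[8,0,0,0]]

```text
t: 24.17
eef_pos: [0.4734, -0.3229, 0.1151]
tcp_rot: [[1.0, 0.011, 0.0], [0.011, -1.0, 0.001], [0.0, -0.001, -1.0]]
contact_force: [0.7, 0.0, -1.4]
finger_gap: 0.0262
grip_force: 64.7
```

>>> move_arm:
  commands:
    - [[0,0,0,0],[0,0,0,0],[0,0,0,0]]

```text
t: 24.42
eef_pos: [0.4705, -0.323, 0.1156]
tcp_rot: [[1.0, 0.01, -0.001], [0.01, -1.0, 0.001], [-0.001, -0.001, -1.0]]
contact_force: [0.4, 0.6, -1.3]
finger_gap: 0.0265
grip_force: 64.7
```

```bash
python3 m.py 237 324; python3 - <<'E'
from h import *
print(sense()['tcp_rot'].round(3).tolist(),1e3*sense()['tcp_rot'].T@(np.array([.485,-.323,.1])-sense()['eef_pos']))
# vertical dark edges of tray in wrist image: refine tray centre
cal=wcal();K,R,t=cal
im=cv2.cvtColor(capture("wrist"),cv2.COLOR_RGB2GRAY)
for P in([.395,-.323,.022],[.573,-.323,.022],[.569,-.323,.022],[.569,-.323,.004]):print(P,wproj(P,cal))
u=int(wproj([.57,-.323,.022],cal)[0]);
for c in(u-60,u+60):
  p=im[:,c-3:c+4].mean(1);d=np.diff(p);print(c,[(k,int(p[k]),int(p[k+1])) for k in range(0,420-1) if abs(d[k])>10])
E
```

```text
24.4167 [ 0.47047189 -0.32301468  0.11562773] [ 0.41681765  0.57628381 -1.30146815]
[(228, 117, 102), (229, 102, 78), (230, 78, 69), (301, 60, 69), (302, 69, 79), (313, 71, 39), (314, 39, 26), (333, 29, 41), (334, 41, 71), (335, 71, 80), (337, 84, 97), (338, 97, 111), (341, 116, 161)]
lean 3.0573509990773293 L 0.03861243351055664
[[1.0, 0.01, -0.001], [0.01, -1.0, 0.001], [-0.001, -0.001, -1.0]] [ 1.46385495e+01 -6.96089690e-03  1.58269256e+01]
[0.395, -0.323, 0.022] [280.4861468  315.55557405]
[0.573, -0.323, 0.022] [282.97424707  74.80270979]
[0.569, -0.323, 0.022] [282.9133484   80.89053291]
[0.569, -0.323, 0.004] [282.78574825  83.15090723]
222 [(70, 168, 157), (71, 157, 125), (72, 125, 114), (76, 108, 83), (77, 83, 55), (79, 47, 62), (80, 62, 82), (82, 90, 117), (270, 106, 95), (271, 95, 85)]
342 [(70, 160, 116), (74, 116, 105), (75, 105, 86), (76, 86, 58), (78, 57, 76), (81, 88, 101), (82, 101, 116), (206, 114, 99)]
```

>>> move_arm:
  commands:
    - [[7,0,0,0],[7,0,0,0],[0,0,8,0],[0,0,12,0],[0,0,12,0],[0,0,8,0],[0,0,5,0],[0,0,3,0],[0,0,0,0],[0,0,0,0]]

```text
t: 25.35
eef_pos: [0.4855, -0.3235, 0.0685]
tcp_rot: [[1.0, 0.01, 0.0], [0.01, -1.0, -0.0], [0.0, 0.0, -1.0]]
contact_force: [-0.2, 1.1, -0.9]
finger_gap: 0.0262
grip_force: 64.7
```

>>> move_arm:
  commands:
    - [[0,0,1.5,0],[0,0,1.5,0],[0,0,0,0],[0,0,0,0]]

```text
t: 25.68
eef_pos: [0.4853, -0.3234, 0.0655]
tcp_rot: [[1.0, 0.01, 0.0], [0.01, -1.0, -0.0], [0.0, 0.0, -1.0]]
contact_force: [0.5, 0.4, -0.4]
finger_gap: 0.0261
grip_force: 64.7
```

>>> move_arm:
  commands:
    - [[0,0,1.5,0],[0,0,0,0],[0,0,0,0]]

```text
t: 25.93
eef_pos: [0.4853, -0.3233, 0.0638]
tcp_rot: [[1.0, 0.01, -0.0], [0.01, -1.0, 0.0], [-0.0, -0.0, -1.0]]
contact_force: [-0.3, 0.2, -1.1]
finger_gap: 0.0262
grip_force: 64.7
```

>>> move_arm:
  commands:
    - [[0,0,1.5,0],[0,0,0,0],[0,0,0,0]]

```text
t: 26.18
eef_pos: [0.4852, -0.3233, 0.0622]
tcp_rot: [[1.0, 0.01, -0.0], [0.01, -1.0, 0.0], [-0.0, -0.0, -1.0]]
contact_force: [0.4, -0.3, -0.7]
finger_gap: 0.0263
grip_force: 64.7
```

>>> move_arm:
  commands:
    - [[0,0,1.5,0],[0,0,0,0],[0,0,0,0]]

```text
t: 26.43
eef_pos: [0.4852, -0.3233, 0.0607]
tcp_rot: [[1.0, 0.01, -0.0], [0.01, -1.0, 0.0], [-0.0, -0.0, -1.0]]
contact_force: [0.5, -0.3, -1.9]
finger_gap: 0.0258
grip_force: 64.7
```

>>> move_arm:
  commands:
    - [[0,0,1.5,0],[0,0,0,0],[0,0,0,0]]

```text
t: 26.68
eef_pos: [0.4852, -0.3233, 0.0592]
tcp_rot: [[1.0, 0.01, -0.0], [0.01, -1.0, 0.0], [-0.0, -0.0, -1.0]]
contact_force: [-0.1, -0.4, -1.5]
finger_gap: 0.0267
grip_force: 64.7
```

>>> move_arm:
  commands:
    - [[0,0,1.5,0],[0,0,0,0],[0,0,0,0]]

```text
t: 26.93
eef_pos: [0.4854, -0.3234, 0.0579]
tcp_rot: [[1.0, 0.01, 0.0], [0.01, -1.0, -0.0], [0.0, 0.0, -1.0]]
contact_force: [0.2, -0.1, -0.3]
finger_gap: 0.0264
grip_force: 65.0
```

>>> move_arm:
  commands:
    - [[0,0,1.5,0],[0,0,0,0],[0,0,0,0]]

```text
t: 27.18
eef_pos: [0.4857, -0.3236, 0.0576]
tcp_rot: [[1.0, 0.01, 0.001], [0.01, -1.0, -0.001], [0.001, 0.001, -1.0]]
contact_force: [-0.6, 2.0, 8.2]
finger_gap: 0.0267
grip_force: 66.1
```

>>> move_arm:
  commands:
    - [[0,0,1.5,0],[0,0,1,0],[0,0,0,0],[0,0,0,0]]

```text
t: 27.52
eef_pos: [0.4862, -0.3237, 0.0573]
tcp_rot: [[1.0, 0.01, 0.003], [0.01, -1.0, -0.002], [0.002, 0.002, -1.0]]
contact_force: [-3.5, 4.6, 23.3]
finger_gap: 0.0265
grip_force: 67.6
```

```bash
python3 m.py 237 324
```

```text
27.5167 [ 0.48624692 -0.32366295  0.05734835] [-3.51527654  4.56982979 23.32843704]
[(229, 123, 106), (230, 106, 80), (231, 80, 73), (301, 67, 80), (312, 81, 65), (313, 65, 33), (314, 33, 26), (333, 26, 37), (334, 37, 70), (335, 70, 83), (338, 85, 103), (339, 103, 118)]
lean 3.309256089797001 L 0.03866579692221
```

Pressed flat: the lean is within about 3° and the foot is on the floor. I'll ease the pressure, open and rise.

>>> move_arm:
  commands:
    - [[0,0,-1.5,0],[0,0,-1,0],[0,0,0,0],[0,0,0,0]]

```text
t: 27.9
eef_pos: [0.4857, -0.3236, 0.0576]
tcp_rot: [[1.0, 0.01, 0.001], [0.01, -1.0, -0.001], [0.001, 0.001, -1.0]]
contact_force: [-2.2, 2.6, 10.9]
finger_gap: 0.0264
grip_force: 65.6
```

>>> move_arm:
  commands:
    - [[0,0,0,0],[0,0,0,0],[0,0,0,0],[0,0,0,0],[0,0,0,0],[0,0,0,0]]
  grip: 0.6

```text
t: 28.4
eef_pos: [0.4852, -0.3233, 0.056]
tcp_rot: [[1.0, 0.01, -0.0], [0.01, -1.0, 0.0], [-0.0, -0.0, -1.0]]
contact_force: [0.3, 0.0, -0.1]
finger_gap: 0.0514
grip_force: 0.0
```

>>> move_arm:
  commands:
    - [[0,0,-4,0],[0,0,-8,0],[0,0,-15,0],[0,0,-20,0],[0,0,-30,0],[0,0,-30,0],[0,0,-20,0],[-30,0,-10,0],[-30,0,0,0],[-30,0,0,0],[0,0,0,0],[0,0,0,0]]

```text
t: 29.4
eef_pos: [0.3944, -0.3244, 0.1944]
tcp_rot: [[1.0, 0.008, 0.001], [0.008, -1.0, -0.001], [0.001, 0.001, -1.0]]
contact_force: [-0.0, -0.2, -0.5]
finger_gap: 0.0513
grip_force: 0.0
```

```bash
python3 - <<'E'
from h import *
np.set_printoptions(precision=4,suppress=True)
t0=cv2.imread("pics/t5.png").astype(int);b=capture("top")[:,:,::-1].astype(int)
m=(np.abs(b-t0).max(2)>25).astype(np.uint8);m[:222]=0;m[:,:350]=0;m[308:]=0;m[:,440:]=0
n,_,st,ce=cv2.connectedComponentsWithStats(m)
for i in range(1,n):
    if st[i,4]>15:print(st[i],ce[i])
print(sense()['t'],sense()['eef_pos'])
for z in(.004,.062):print(z,proj("top",[.4855,-.323,z]),"side",proj("side",[.4855,-.323,z]))
s=capture("side");g=cv2.cvtColor(s,cv2.COLOR_RGB2GRAY);s0=cv2.cvtColor(cv2.imread("pics/s4.png"),cv2.COLOR_BGR2GRAY)
c=proj("side",[.4855,-.323,.03]).astype(int);print(c)
d=(np.abs(g.astype(int)-s0)>20)[c[1]-36:c[1]+28:2,c[0]-30:c[0]+30:1]
print("\n".join("".join(".#"[int(v)] for v in r) for r in d))
E
```

```text
[387 257   9  12  58] [389.8621 263.1207]
[400 259  18  12 153] [409.5686 264.732 ]
[395 260   6   6  33] [397.4242 262.4242]
[392 294  48  14 337] [422.7804 302.8427]
29.45 [ 0.3954 -0.3247  0.1943]
0.004 [390.7463 263.4186] side [369.0805 210.2752]
0.062 [397.4439 262.9956] side [371.8427 188.7432]
[370 200]
.........................................###################
.........................................###################
.......................................#####################
.....................................#######################
..................................##########################
................................############################
..............................##############################
..........................##################################
..................##########################################
...................#########################################
...................#########################################
....................#########.##############################
...................##############.######################
[... 463 characters left out ...]
#........##..................
.###############################.....####...................
###############################.....####....................
###############################.#.###.......................
##############################..###.........................
#################################...........................
###############################.............................
############################.#..............................
###########################.................................
#########################...................................
############..#########.....................................
##########..................................................
```

In the top picture, the hole in the head is at (397.4,262.4). An upright coupling at the tray's centre would put it at (397.4,263.0). It is standing in the middle of the tray and the arm is clear, so I'll hand in.

```bash
python3 -c "
from bench import *
print(job_done())"
```

```text
the job is handed in; nothing more can be done
None
```

The bin was pulled to its stop, and the mixer coupling was lifted out and now stands upright in the middle of the steel tray. The block stayed in the bin, and I handed the job in at about 29.5 s; no verdict came back.

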